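# Refit the drying tray and change its cartridges

## Task

Get the hearing-aid drying tray ready: put every spent (green) cartridge, wherever it is, including any left lying in the bracket, into the open tilt-out flip drawer, and slide the empty tray's dovetail foot along the tapered bracket until it wedges tight. Then stand every fresh (orange) cartridge upright in a bay of its own in the wedged tray, and last of all push the flip drawer shut. Leave the toothbrush cup, drying jar, comb and nail brush where they are.

Things in the scene. Friction and masses are not known exactly. Their poses are not given: they have to be found in the camera images.
- bracket: fixed grey bracket. Origin: under its 5 mm thick flat bed, at the tray's home. +x: the way the tray slides home. Bed x -150 to +50 mm, 92 wide. Two steel rails x -50 to +50 lean inward 20 deg and converge 6 deg each; at bed level 36 mm from the centre line at the mouth (-x), 26 at the end; tops 13 mm above the bed. A tray set down on the bare bed at x = -85 clears the rails by 6 mm a side
- bracket_home (a point): point on top of the bed, 5 mm above the worktop, where the tray's origin comes when its foot just fills the taper; axes as the bracket's. The tray is wedged tight when a push of 10 to 15 N moves it no further, about at this point or a few mm past it; friction keeps it there. Pushed off-centre it rubs on one rail and sticks short, so let it give way sideways
- tray: loose pale blue tray 110 x 100 mm, 300 g, standing on its dovetail foot. Origin: centre of the foot's underside. Foot 100 mm long in x, 15 high, 72 wide at the tail (-x), 51 at the nose (+x, goes in first). Floor top at z = 19 mm, walls to 33. Dark blue grip plate in the middle, 12 thick (x), 40 wide (y), top at 63. Four bays 46 x 45 mm centred at x = +-29, y = +-25, dividers to 29
- fresh1: an orange (fresh) desiccant cartridge, 60 g: square base 30 x 30 mm, 16 mm high, on it a grip fin 26 mm long (its x), 10 mm thick (its y), top at 44 mm. Origin: centre of the underside, z up. Two to four of the four are there, upright on the worktop in front of the bracket
- fresh2: an orange (fresh) desiccant cartridge, 60 g: square base 30 x 30 mm, 16 mm high, on it a grip fin 26 mm long (its x), 10 mm thick (its y), top at 44 mm. Origin: centre of the underside, z up. Two to four of the four are there, upright on the worktop in front of the bracket
- fresh3: an orange (fresh) desiccant cartridge, 60 g: square base 30 x 30 mm, 16 mm high, on it a grip fin 26 mm long (its x), 10 mm thick (its y), top at 44 mm. Origin: centre of the underside, z up. Two to four of the four are there, upright on the worktop in front of the bracket
- fresh4: an orange (fresh) desiccant cartridge, 60 g: square base 30 x 30 mm, 16 mm high, on it a grip fin 26 mm long (its x), 10 mm thick (its y), top at 44 mm. Origin: centre of the underside, z up. Two to four of the four are there, upright on the worktop in front of the bracket
- spent1: a dark green desiccant cartridge (spent), same shape and size as the orange ones (base 30 x 30 x 16 mm, fin 26 mm along x, 10 mm thick in y, top at 44 mm; origin at the centre of the underside). If it is there at all it starts standing in the bracket's way, on the bed, and blocks the tray
- spent2: a dark green desiccant cartridge (spent), same shape and size as the orange ones (base 30 x 30 x 16 mm, fin 26 mm along x, 10 mm thick in y, top at 44 mm; origin at the centre of the underside). If it is there at all it starts upright on the worktop among the orange ones
- housing: fixed grey-blue housing of the flip drawer, 150 deep (x) x 190 wide (y) x 140 mm high, hollow. Origin: centre of the underside; -x is its front, facing the middle of the worktop. The cup and jar stand on its top, towards the back
- flip_drawer (a joint): tilt of the pale blue flip drawer in the housing's front, rad: 0 shut, grows as its top leans out, at most 0.7; starts open at 0.5 to 0.65 and stays where left (about 2 N at its top edge moves it). Hinge: level axis at the foot of its front panel, housing x = -75, z = 10 mm
- drawer_in (a point): centre of the drawer floor's upper face; axes move with the drawer: x into the housing, y along the drawer, z up along the front panel. Pocket 62 mm (x) x 162 mm (y), walls 4 mm; side and back walls 70 mm tall from the drawer's underside, front panel 122 mm. Hinge at x = -35, z = -4 mm from here
- drawer_top (a point): middle of the top edge of the drawer's front panel, on its outer face. Push here towards the housing to shut the drawer. When open, the mouth of the pocket is the gap between this edge and the front of the housing's top
- cup: white ceramic toothbrush cup, 68 mm across, 95 mm tall, on the housing; leave it alone. Origin: centre of the underside
- drying_jar: clear drying jar with white twist cap, 56 mm across, 70 mm tall, on the housing; leave it alone. Origin: centre of the underside
- comb: steel fine-tooth comb lying flat, 150 x 30 x 5 mm; leave it alone. Origin: near its middle
- nail_brush: nail brush with wooden back, 95 x 40 x 34 mm, bristles down; leave it alone. Origin: centre of the underside

How it is judged:
On the way, in this order (a step that is already met when the one before it is completed fails the run):
1. the tray's foot is slid home in the tapered bracket and pressed tight (x of tray in the frame of bracket_home between -0.006 and 0.012 m and y of tray in the frame of bracket_home between -0.004 and 0.004 m and z of tray in the frame of bracket_home between -0.003 and 0.004 m and angle between the x axis of tray and the x axis of bracket_home, either way round below 0.06 rad and contact force between tray and bracket above 8 N), for 0.1 s.
2. every fresh cartridge stands in a bay of the wedged tray, and every spent one is in the drawer (x of tray in the frame of bracket_home between -0.006 and 0.012 m and y of tray in the frame of bracket_home between -0.004 and 0.004 m and z of tray in the frame of bracket_home between -0.003 and 0.004 m and angle between the x axis of tray and the x axis of bracket_home, either way round below 0.06 rad and x of fresh1 in the frame of tray between -0.05 and 0.05 m and y of fresh1 in the frame of tray between -0.046 and 0.046 m and z of fresh1 in the frame of tray between 0.012 and 0.025 m and angle between each of fresh1, fresh2, fresh3, fresh4's own z axis and vertical below 0.2 rad and contact force between the fingers and fresh1 below 0.1 N and x of fresh2 in the frame of tray between -0.05 and 0.05 m and y of fresh2 in the frame of tray between -0.046 and 0.046 m and z of fresh2 in the frame of tray between 0.012 and 0.025 m and contact force between the fingers and fresh2 below 0.1 N and x of fresh3 in the frame of tray between -0.05 and 0.05 m and y of fresh3 in the frame of tray between -0.046 and 0.046 m and z of fresh3 in the frame of tray between 0.012 and 0.025 m and contact force between the fingers and fresh3 below 0.1 N and x of fresh4 in the frame of tray between -0.05 and 0.05 m and y of fresh4 in the frame of tray between -0.046 and 0.046 m and z of fresh4 in the frame of tray between 0.012 and 0.025 m and contact force between the fingers and fresh4 below 0.1 N and x of spent1 in the frame of drawer_in between -0.036 and 0.036 m and y of spent1 in the frame of drawer_in between -0.085 and 0.085 m and z of spent1 in the frame of drawer_in between -0.005 and 0.066 m and x of spent2 in the frame of drawer_in between -0.036 and 0.036 m and y of spent2 in the frame of drawer_in between -0.085 and 0.085 m and z of spent2 in the frame of drawer_in between -0.005 and 0.066 m), for 0.3 s.
3. the flip drawer is pushed shut (value of joint flip_drawer below 0.06 rad), for 0.2 s.
At the end, for the whole second after the job is handed in: Tray wedged: at most 6 mm short of home, 4 mm off sideways or in height, 0.06 rad out of line; every orange cartridge there is stands upright (0.2 rad) on the floor of a bay; every green one is inside the drawer pocket; drawer shut (under 0.06 rad); all at rest, released (all of step 2 and linear speed of each of tray, fresh1, fresh2, fresh3, fresh4, spent1, spent2 below 0.03 m/s and value of joint flip_drawer below 0.06 rad); the robot touches nothing.
It fails at once if the toothbrush cup is pushed or knocked more than 40 mm from its place (distance of cup from where it was at the start of the episode above 0.04 m).
It fails at once if the drying jar is pushed or knocked more than 40 mm from its place (distance of drying_jar from where it was at the start of the episode above 0.04 m).
It fails at once if the comb is pushed or knocked more than 40 mm from its place (distance of comb from where it was at the start of the episode above 0.04 m).
It fails at once if the nail brush is pushed or knocked more than 40 mm from its place (distance of nail_brush from where it was at the start of the episode above 0.04 m).
Of fresh1, fresh2, fresh3, fresh4 only 2 to 4 are there at a start; the rules pass over those that are not, and their reading is None.
Of spent1, spent2 only 1 to 2 are there at a start; the rules pass over those that are not, and their reading is None.
At some moment in a run one of fresh1, fresh2, fresh3, fresh4 may be knocked a few centimetres aside while the robot is not near it.
Once in a run the grip may slacken for a moment while it holds something.
It also fails if it takes over 210 s, if anything falls off the work surface, if the arm or the gripper's body presses on something with over 40 N, if the wrist force passes 120 N, or if a joint passes its speed limit or range.

## Robot

A 6-joint arm with a two-finger parallel gripper is mounted at the origin on the work surface. World frame = base frame: x ahead of the robot, y to its left, z up, the work surface at z = 0. Lengths are in m, angles in rad, forces in N, time in s.
With the tool pointing down it reaches from about 0.25 to 0.8 m from the base axis. Payload 8.5 kg.
Tool frame: the origin (TCP) lies at the very end of the fingers, on their centre line; the grasp point (between the pads) lies r.grip_depth behind it (r.grip_depth is the distance from the TCP to the grasp point, in m); z points along the fingers, y is the line along which they close (so a half turn about z gives the same grasp; the last joint's range is limited). The gripper opens to 85 mm and grips with 20 to 120 N. Pads are 22 mm wide; open, the fingers measure 114 mm over their backs; the gripper's body (76 mm by 85 mm) begins 54 mm behind the grasp point. The pads swing forward as they close: fully open they stand 13 mm farther back than shut.
Start: joints at [-1.134, 0.238, -0.013, 1.319, 0, 1.571], TCP at [0.222, -0.476, 0.231] pointing down, gripper open.
Joint ranges: [-2.66, 2.66], [-1.03, 1.9], [-1.14, 1.46], [-1.82, 2.27], [-1.45, 1.34], [-3.14, 3.14]. Speed limits (rad/s): [2.22, 2.22, 2.79, 3.14, 3.14, 3.14].

## Interface

Orientations are given as [roll, pitch, yaw] about the fixed x, y, z axes, in that order (R = Rz(yaw) Ry(pitch) Rx(roll)).
In Python, from workcell import r, claw, planner, readout, cams, job_done gives the robot as it stands. Calls block until the motion is done:
- r.move_to(position, orientation): joint-space move of the TCP to a pose.
- r.line_to(position, max_speed=0.15, rotation=None): straight line of the TCP; rotation=None keeps the orientation; max_speed is the mean speed in m/s.
- r.move_joints(angles): joint-space move.
- claw.move_gripper(opening, strength=None): finger opening in m; strength is the grip in N (None keeps the last); returns when the fingers have stopped.
- r.wait(seconds).
- planner.ik(position, orientation): joint angles nearest the present ones, or None.
- readout.get_state(): the state.
- cams.capture(name): name is "scene" or "top" or "wrist"; returns a dict with "image" (384x512x3 uint8, blue, green, red), "K" (3x3 intrinsics, pixels), "dist_coeffs" ([k1, k2, p1, p2, k3] as OpenCV has them; the pictures are not rectified), "world_to_cam" (4x4, takes a point from world to camera coordinates). Camera axes: x right, y up, looking along -z (the intrinsics and any distortion apply to the point x, -y, -z); pixel columns grow to the right and rows downward; lengths in m; the calibration is good to about 2 mm. A picture is of the moment at which its call begins. There is no depth.
A pose or a line that the arm cannot do raises r.MotionError and nothing moves.
- job_done(): hands the job in; it is judged then, once.
The state is a dict: "time": time; "joints": joint angles; "qd": joint speeds; "tau": joint torques, N m; "tcp_pos": TCP position; "orientation": TCP orientation; "contact_force": force on the tool from outside, world axes, zero at the start; "moment": the same for the moment, N m; "finger_gap": finger opening in m; "gripper_force": force on a finger pad.
Only numpy, scipy, OpenCV 4.12 (cv2) and the standard library are available. Lean on these libraries where they do the work, as an engineer would, in place of code of your own. Each camera call takes 0.05 s, during which the arm holds its last target. There are 200 camera calls.

## Working session

There is one attempt and no reset: what is moved stays moved. The work goes in short steps, each a Python script; the robot and the scene stay as the last script left them, time stands still between calls to the robot, and variables do not carry over. Pictures are saved under pics/ and viewed, at most 14 in all, crops included, and the job is handed in when it is done.

```bash
ls; mkdir -p pics
cat > h.py <<'E'
import numpy as np, cv2
from workcell import r, claw, planner, readout, cams, job_done
def cap(n,fn=None):
    c=cams.capture(n)
    if fn: cv2.imwrite('pics/'+fn,c['image'])
    return c
def ray(c,uv):
    p=cv2.undistortPoints(np.array([[uv]],float),np.array(c['K']),np.array(c['dist_coeffs'],float))[0,0]
    W=np.array(c['world_to_cam']); R=W[:3,:3]; o=-R.T@W[:3,3]
    return o,R.T@np.array([p[0],-p[1],-1.])
def px2w(c,uv,z):
    o,d=ray(c,uv); return o+d*(z-o[2])/d[2]
def w2px(c,P):
    W=np.array(c['world_to_cam']); q=W[:3,:3]@np.array(P,float)+W[:3,3]
    return cv2.projectPoints(np.array([[q[0],-q[1],-q[2]]]),np.zeros(3),np.zeros(3),np.array(c['K']),np.array(c['dist_coeffs'],float))[0][0,0]
E
python3 - <<'E'
from h import *
import pickle
for n in ('top','scene'):
    c=cap(n); pickle.dump(c,open(n+'0.pkl','wb'))
    cv2.imwrite('pics/%s0.png'%n,cv2.resize(c['image'],(800,600),interpolation=cv2.INTER_CUBIC))
    W=np.array(c['world_to_cam']);print(n,-W[:3,:3].T@W[:3,3],c['K'])
s=readout.get_state();print(s['tcp_pos'],s['orientation'],r.grip_depth,s['contact_force'],s['time'])
E
```

```text
pics
top [0.44717615 0.03878632 1.5254842 ] [[476.73324342   0.         262.89424731]
 [  0.         476.73324342 190.67490371]
 [  0.           0.           1.        ]]
scene [ 1.15161247 -0.46129983  0.79249754] [[377.88460925   0.         258.51578366]
 [  0.         377.88460925 190.37103496]
 [  0.           0.           1.        ]]
[ 0.22194977 -0.47539033  0.23076005] [-3.14035938e+00 -6.78543446e-06  4.36833319e-01] 0.0187 [-0.27105554 -0.62358171  0.11546269] 0.1
```

View pics/top0.png

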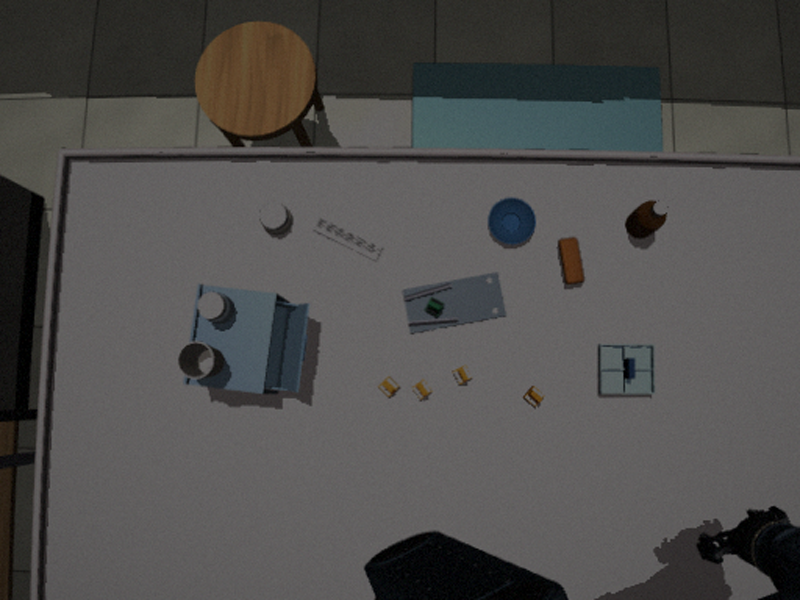

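View pics/scene0.png

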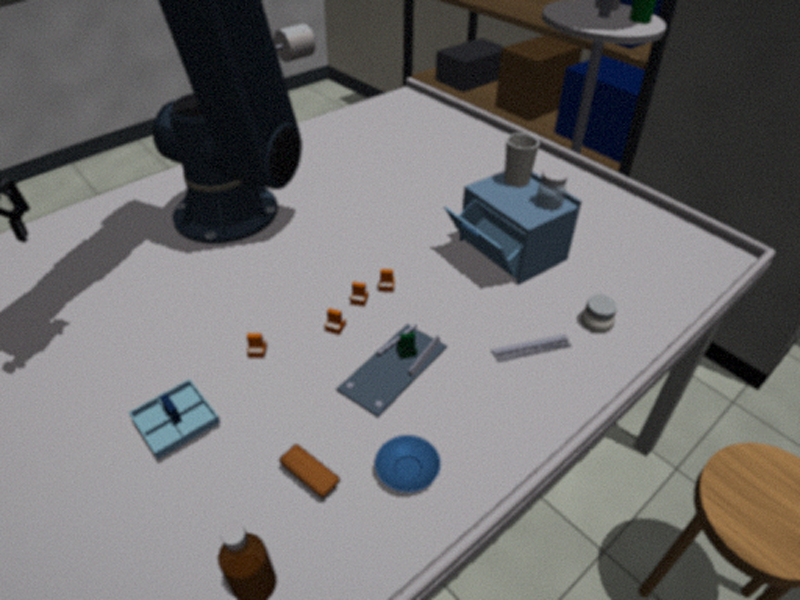

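The top view (left is +y, up is +x) shows the bracket around (455,303), with one green cartridge in it at (433,307). Four orange cartridges sit at (389,387), (423,390), (461,376) and (534,397), the tray at (627,370), and the open drawer at (287,347). The second green one isn't there. Next I'll take enlarged crops.

Run:
```python
import pickle,cv2,numpy as np
im=pickle.load(open('top0.pkl','rb'))['image']
im=(255*(im/255.)**0.6).astype(np.uint8)
def crop(x0,x1,y0,y1,s):return cv2.resize(im[y0:y1,x0:x1],None,fx=s,fy=s,interpolation=cv2.INTER_CUBIC)
cv2.imwrite('pics/a.png',crop(235,365,168,268,6))
a=crop(115,205,175,260,4.4);b=crop(375,425,213,260,8)
h=max(a.shape[0],b.shape[0]);f=lambda q:np.pad(q,((0,h-q.shape[0]),(0,0),(0,0)))
m=np.hstack([f(a),f(b)]);print(a.shape,b.shape,m.shape);cv2.imwrite('pics/b.png',m)
```

```text
(374, 396, 3) (376, 400, 3) (376, 796, 3)
```

View pics/a.png

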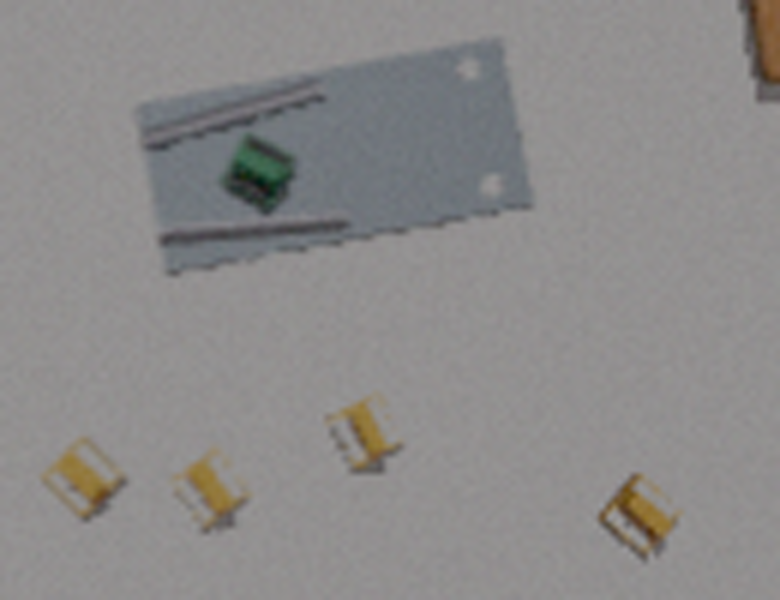

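View pics/b.png

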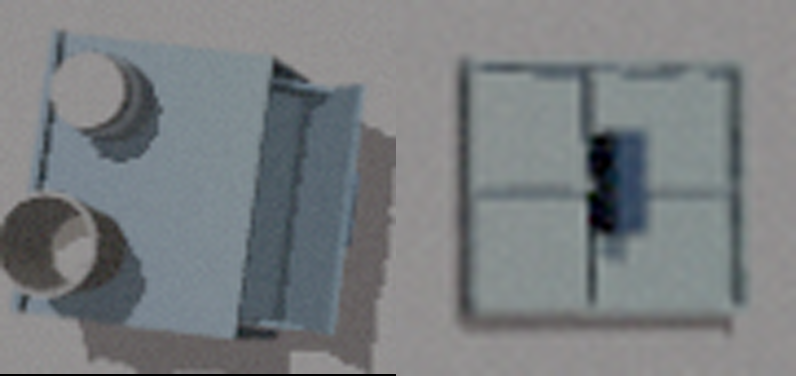

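```bash
cat > m.py <<'E'
from h import *
import pickle
c=pickle.load(open('top0.pkl','rb'))
A=lambda x,y,z:px2w(c,((x+.5)/6-.5+235,(y+.5)/6-.5+168),z)
H=lambda x,y,z:px2w(c,((x+.5)/4.4-.5+115,(y+.5)/4.4-.5+175),z)
T=lambda x,y,z:px2w(c,((x-396+.5)/8-.5+375,(y+.5)/8-.5+213),z)
if __name__=='__main__':
    np.set_printoptions(precision=4,suppress=True)
    bc=[A(135,103,.005),A(500,38,.005),A(532,207,.005),A(168,272,.005)]
    print('bed',*bc)
    xd=(bc[0]+bc[3]-bc[1]-bc[2])/2; print('yaw',np.arctan2(xd[1],xd[0]),np.linalg.norm(xd)); u=xd/np.linalg.norm(xd)
    print('home',np.mean(bc,0)+.05*u, 'yd', bc[3]-bc[0])
    for p in [(85,472),(212,483),(370,425),(650,510)]:print('o',A(*p,.044))
    print('g',A(266,158,.049))
    print('tray',*[T(*p,.033) for p in [(465,62),(740,65),(740,308),(465,315)]],T(632,183,.063))
    hs=[H(58,32,.14),H(273,57,.14),H(237,335,.14),H(18,308,.14)]
    print('hous',*hs); print('panel top',H(360,87,.11),H(332,332,.11))
E
python3 m.py
```

```text
bed [0.6556 0.0923 0.005 ] [ 0.6935 -0.1034  0.005 ] [ 0.6024 -0.1206  0.005 ] [0.5649 0.0731 0.005 ]
yaw 1.7621906770390645 0.1983433998948155
home [0.6196 0.0345 0.005 ] yd [-0.0906 -0.0192  0.    ]
o [0.4579 0.1134 0.044 ]
o [0.4533 0.0478 0.044 ]
o [ 0.4843 -0.0332  0.044 ]
o [ 0.4426 -0.1778  0.044 ]
g [0.6216 0.0222 0.049 ]
tray [ 0.5446 -0.3065  0.033 ] [ 0.5446 -0.4159  0.033 ] [ 0.4494 -0.4143  0.033 ] [ 0.4458 -0.3055  0.033 ] [ 0.4968 -0.3638  0.063 ]
hous [0.6406 0.4734 0.14  ] [0.6255 0.3251 0.14  ] [0.4396 0.3425 0.14  ] [0.4541 0.4918 0.14  ]
panel top [0.6095 0.2705 0.11  ] [0.4429 0.2843 0.11  ]
```

Run:
```python
from h import *
import pickle
np.set_printoptions(precision=4,suppress=True)
r.move_to([0.56,0.02,0.28],[np.pi,0,0])
c=cap('wrist');pickle.dump(c,open('w1.pkl','wb'))
W=np.array(c['world_to_cam']);print(-W[:3,:3].T@W[:3,3],-W[2,:3],W[0,:3],c['K'][0][0])
im=(255*(c['image']/255.)**0.6).astype(np.uint8)
cv2.imwrite('pics/w1.png',cv2.resize(im,(800,600)))
s=readout.get_state();print(s['tcp_pos'],s['time'],s['contact_force'])
```

```text
[0.6279 0.0203 0.4219] [-0.2667  0.0003 -0.9638] [-0.0013 -1.      0.0001] 277.1674066458612
[0.56   0.0198 0.28  ] 4.025 [-0.2823 -0.4092  0.0362]
```

View pics/w1.png

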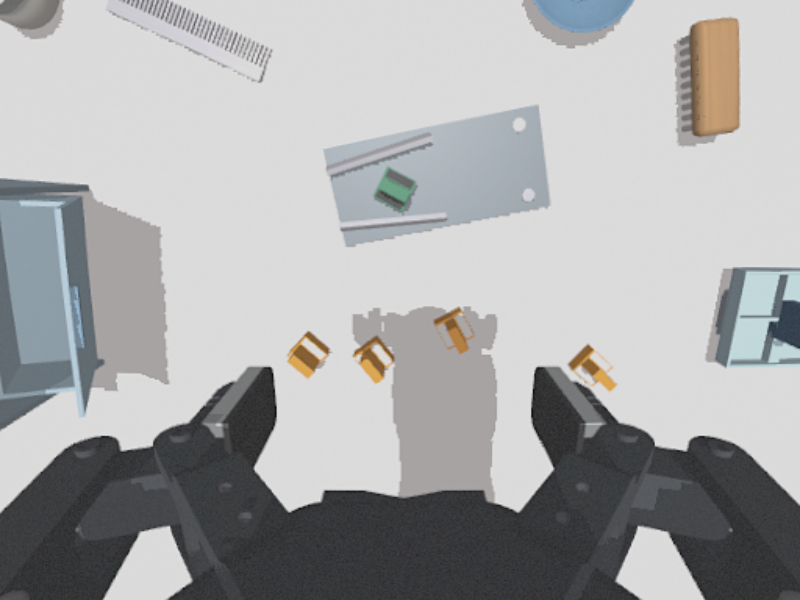

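The wrist view is sharp. Green is at (396,188) between the rails. The oranges are at (308,355), (374,360), (454,330) and (592,367). The tray's left side at (722,312) shows a narrow foot of roughly 45-50 mm, so the nose points to +y. Enlarging this view.

Run:
```python
import pickle,cv2,numpy as np
im=pickle.load(open('w1.pkl','rb'))['image']
f=lambda x0,x1,y0,y1:cv2.resize(im[y0:y1,x0:x1],None,fx=5,fy=5,interpolation=cv2.INTER_CUBIC)
L=f(180,310,195,250)
R=np.hstack([f(360,410,215,255),f(235,275,100,140),f(455,512,165,205)])
print(L.shape,R.shape)
h=np.zeros((L.shape[0]+R.shape[0],max(L.shape[1],R.shape[1]),3),np.uint8)
h[:L.shape[0],:L.shape[1]]=L;h[L.shape[0]:,:R.shape[1]]=R
cv2.imwrite('pics/w1c.png',h)
```

```text
(275, 650, 3) (200, 735, 3)
```

View pics/w1c.png

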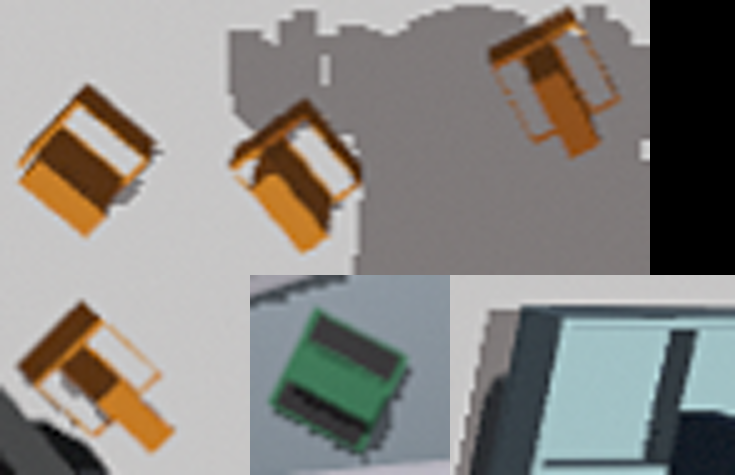

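```bash
cat > m2.py <<'E'
from h import *
import pickle
np.set_printoptions(precision=4,suppress=True)
c=pickle.load(open('w1.pkl','rb'))
def P(x,y,ox,oy,z,dx=0,dy=0): return px2w(c,((x-dx+.5)/5-.5+ox,(y-dy+.5)/5-.5+oy),z)
def fin(q,z,*a):
    w=[P(*p,*a[:2],z,*a[2:]) for p in q]; d=(w[1]-w[0]+w[2]-w[3])
    print(np.mean(w,0)[:2],'yaw',np.arctan2(d[1],d[0]),'len',np.linalg.norm(d)/2,'thk',np.linalg.norm(w[3]-w[0]))
o=(180,195)
fin([(18,182),(87,237),(105,210),(38,162)],.044,*o)
fin([(252,185),(305,252),(330,232),(278,172)],.044,*o)
fin([(530,85),(572,157),(602,142),(562,72)],.044,*o)
fin([(102,390),(152,453),(175,430),(120,375)],.044,360,215,0,275)
g=(235,100,.021,250,275)
fin([(318,310),(405,352),(368,445),(272,405)],.021,235,100,250,275)
S=lambda x,y:px2w(c,(x*.64,y*.64),.005)
b=[S(325,150),S(538,106),S(549,207),S(346,246)]
xd=b[0]+b[3]-b[1]-b[2];print('bed',*[q[:2] for q in b],np.linalg.norm(xd)/2,np.arctan2(xd[1],xd[0]));print('home',np.mean(b,0)+.05*xd/np.linalg.norm(xd))
E
python3 m2.py
```

```text
[0.4579 0.1184] yaw -2.2830202502052575 len 0.0253382314929946 thk 0.009079531652873367
[0.4539 0.0503] yaw -2.506578605713061 len 0.025519856862117923 thk 0.008820024713087203
[ 0.4843 -0.0304] yaw -2.6195814382162954 len 0.02543965502039432 thk 0.00994937715968076
[ 0.4439 -0.1748] yaw -2.378247259557229 len 0.027421912886269977 thk 0.006905770310460631
[0.621  0.0276] yaw -1.9852611500708148 len 0.028052783749952386 thk 0.029061157839336348
bed [0.6551 0.092 ] [ 0.6936 -0.1016] [ 0.6036 -0.1185] [0.5662 0.0756] 0.19754108854583088 1.7638367569012123
home [0.62   0.0359 0.005 ]
```

```bash
cat >> h.py <<'E'
PI=np.pi
def best_yaw(p,yaw):
    q0=np.array(readout.get_state()['joints']);b=None
    for k in (-2,-1,0,1,2):
        y=yaw+k*PI
        q=planner.ik(list(p),[PI,0,y])
        if q is None: continue
        d=abs(q[5]-q0[5])+(5 if abs(q[5])>2.9 else 0)
        if b is None or d<b[0]-1e-3: b=(d,y)
    return b[1]
def pick(x,y,yaw,zb,op=.05,st=40,hi=.2):
    yaw=best_yaw([x,y,hi],yaw)
    r.move_to([x,y,hi],[PI,0,yaw]); claw.move_gripper(op)
    r.line_to([x,y,zb+.020],max_speed=.15)
    claw.move_gripper(0,strength=st)
    g=readout.get_state()['finger_gap']
    r.line_to([x,y,hi],max_speed=.15)
    s=readout.get_state();print('gap',g,s['finger_gap'],'t',s['time']);return s['finger_gap']
HO=np.array([.540,.408]);HY=1.4717;HX=np.array([np.cos(HY),np.sin(HY)]);HYv=np.array([-HX[1],HX[0]])
E
python3 - <<'E'
from h import *
g=pick(.621,.026,1.157,.005)
if g>.006:
    p=HO-.098*HX
    yaw=best_yaw([*p,.25],HY)
    r.move_to([*p,.25],[PI,0,yaw])
    print(readout.get_state()['finger_gap'])
    r.line_to([*p,.118],max_speed=.1)
    s=readout.get_state();print(s['finger_gap'],s['contact_force'])
    claw.move_gripper(.04); r.wait(.3)
    r.line_to([*p,.25],max_speed=.2)
    c=cap('wrist','w2.png'); print(s['time'],readout.get_state()['finger_gap'])
E
```

```text
gap 0.00912613669755425 0.009370510848017146 t 9.275
0.008982712368429924
0.008845280270772134 [-1.09201447  0.18610673 -0.08299544]
11.9 0.03991003582990588
```

View pics/w2.png

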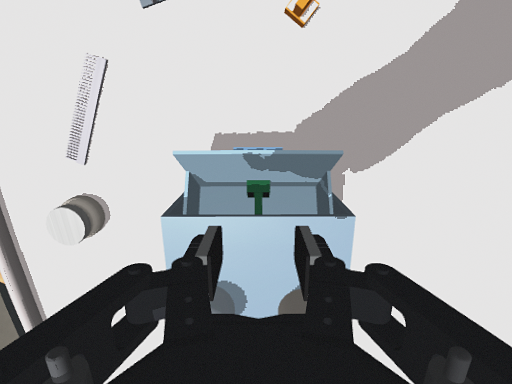

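Green now lies in the drawer pocket at (258,195), tipped but inside. Next I'll look at the tray from close up.

Run:
```python
from h import *
import pickle
p=[.43,-.362,.2]
r.move_to(p,[PI,0,best_yaw(p,0)])
c=cap('wrist');pickle.dump(c,open('w3.pkl','wb'))
cv2.imwrite('pics/w3.png',cv2.resize(c['image'],(800,600)))
print(readout.get_state()['orientation'],readout.get_state()['time'])
```

```text
[-3.14157716e+00  1.43491864e-04 -3.14017510e+00] 15.9333
```

View pics/w3.png

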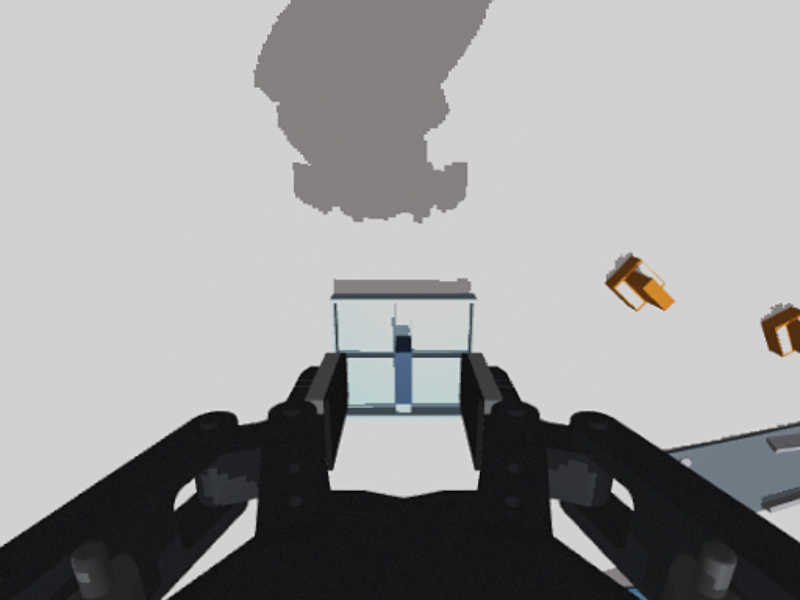

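Run:
```python
from h import *
import pickle
np.set_printoptions(precision=4,suppress=True)
c=pickle.load(open('w3.pkl','rb'));S=lambda x,y,z:px2w(c,(x*.64,y*.64),z)
print(S(331,298,.033),S(477,298,.033)); print('plate',S(396,352,.063),S(412,352,.063),S(396,404,.063),S(411,404,.063))
im=pickle.load(open('w1.pkl','rb'))['image'][165:240,452:512]
s0=pickle.load(open('scene0.pkl','rb'))['image'][238:300,78:146]
s0=(255*(s0/255.)**.6).astype(np.uint8)
a=cv2.resize(im,None,fx=6,fy=6,interpolation=cv2.INTER_CUBIC);b=cv2.resize(s0,(400,450),interpolation=cv2.INTER_CUBIC)
cv2.imwrite('pics/nose.png',np.hstack([a,b]))
```

```text
[ 0.448  -0.4144  0.033 ] [ 0.4479 -0.3063  0.033 ]
plate [ 0.4785 -0.3659  0.063 ] [ 0.4785 -0.3548  0.063 ] [ 0.5187 -0.3661  0.063 ] [ 0.5187 -0.3553  0.063 ]
```

View pics/nose.png

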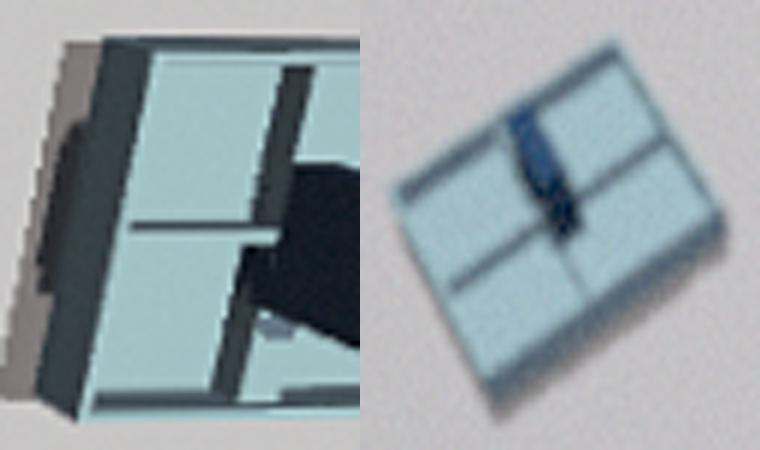

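The foot on the tray's +y end is about 48-51 mm wide, so that is the nose (+x is +y world). The tray sits at (0.498, -0.3605) with yaw π/2. Next is grasping it, setting it on the bed and sliding it in.

```bash
cat >> h.py <<'E'
HM=np.array([.620,.035]);BY=1.763;U=np.array([np.cos(BY),np.sin(BY)]);V=np.array([-U[1],U[0]])
def F():
    f=np.mean([(r.wait(.02),readout.get_state()['contact_force'])[1] for _ in range(4)],0)
    return np.array([f[:2]@U,f[:2]@V,f[2]])
E
python3 - <<'E'
from h import *
np.set_printoptions(precision=3,suppress=True)
x,y=.498,-.3605
yaw=best_yaw([x,y,.15],0)
r.move_to([x,y,.15],[PI,0,yaw]);claw.move_gripper(.06)
r.line_to([x,y,.037]);claw.move_gripper(0,strength=60)
print('gap',readout.get_state()['finger_gap'])
r.line_to([x,y,.15],max_speed=.1)
p=HM-.085*U
y2=yaw+(BY-PI/2)
r.move_to([*p,.15],[PI,0,y2])
s=readout.get_state();print('gap',s['finger_gap'],s['time'],F(),s['orientation'])
r.line_to([*p,.050],max_speed=.1)
b=F()
for z in np.arange(.048,.037,-.002):
    r.line_to([*p,z],max_speed=.05); f=F(); print(z,f-b)
    if (f-b)[2]>4: break
c=cap('wrist','w4.png')
E
```

```text
gap 0.010750110122367826
gap 0.011213697074570532 20.675 [-0.422  0.581 -2.932] [-3.141 -0.    -2.951]
0.048 [-0.322  0.35  -0.188]
0.046 [-0.564  0.065 -0.139]
0.044 [ 0.011 -0.317  0.006]
0.041999999999999996 [0.795 1.551 8.6  ]
```

View pics/w4.png

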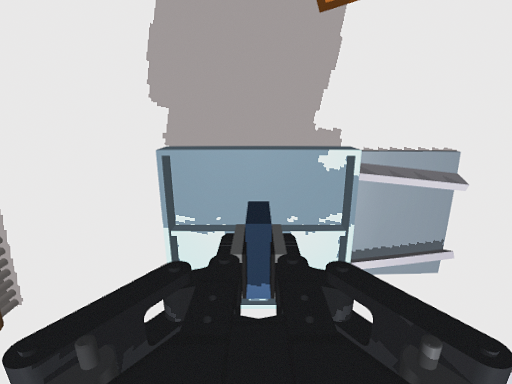

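The tray sits flat on the bed, lined up with the rails to its right. I'll slide it in with force feedback.

Run:
```python
from h import *
np.set_printoptions(precision=3,suppress=True)
b=np.array([-.42,.58,-2.93]);z=.0425
def go(a,v,sp): r.line_to([*(HM+a*U+v*V),z],max_speed=sp)
go(-.085,0,.05);print(F()-b)
go(-.03,0,.05);print(F()-b)
a=-.03;v=0
while a<.012:
    a+=.002 if a<-.011 else .001
    go(a,v,.02); f=F()-b
    if abs(f[1])>1.5: v+=np.clip(f[1]*.00015,-.0008,.0008); 
    print(round(a,4),round(v*1e3,2),f)
    if -f[0]>13: break
s=readout.get_state();print(s['time'],s['tcp_pos'],s['finger_gap'])
```

```text
[0.874 0.402 6.311]
[-1.539 -0.369  8.534]
-0.028 0.0 [-1.916 -1.043  8.302]
-0.026 0.0 [-2.605 -0.911  7.973]
-0.024 0.0 [-1.84  -0.421  8.558]
-0.022 0.0 [-2.29  -0.929  7.91 ]
-0.02 0.0 [-2.032 -0.437  8.598]
-0.018 0.0 [-2.54  -0.052  8.71 ]
-0.016 0.0 [-2.009 -0.556  8.484]
-0.014 0.0 [-2.075 -0.821  8.352]
-0.012 0.0 [-2.435 -0.638  8.168]
-0.01 0.0 [-2.191 -0.745  8.45 ]
-0.009 0.0 [-3.291 -0.899  7.689]
-0.008 0.0 [-2.762 -0.903  8.276]
-0.007 0.0 [-3.188 -1.447  7.782]
-0.006 -0.32 [-3.355 -2.119  8.345]
-0.005 -0.32 [-4.083 -1.15   8.56 ]
-0.004 -0.59 [-4.011 -1.795  8.427]
-0.003 -0.59 [-3.727 -1.139  8.529]
-0.002 -0.59 [-3.775 -1.335  8.171]
-0.001 -0.59 [-4.154 -1.138  8.18 ]
0.0 -0.92 [-4.81  -2.195  8.002]
0.001 -0.92 [-7.514 -0.421  9.62 ]
0.002 -0.92 [-11.068  -0.077   9.225]
0.003 -0.92 [-15.455  -0.283   9.034]
32.1917 [0.621 0.036 0.043] 0.010879195721014801
```

Run:
```python
from h import *
import pickle
claw.move_gripper(.05);s=readout.get_state()
p=np.array(s['tcp_pos']);r.line_to([p[0],p[1],.15],max_speed=.15)
r.move_to([.56,.02,.28],[PI,0,0] if planner.ik([.56,.02,.28],[PI,0,0]) is not None else [PI,0,PI])
c=cap('wrist');pickle.dump(c,open('w5.pkl','wb'))
im=c['image'][60:260,170:400]
cv2.imwrite('pics/w5.png',cv2.resize(im,None,fx=3,fy=3,interpolation=cv2.INTER_CUBIC))
print(readout.get_state()['orientation'],readout.get_state()['time'])
```

```text
[ 3.14159202e+00  2.82668622e-04 -3.63433805e-04] 36.0833
```

View pics/w5.png

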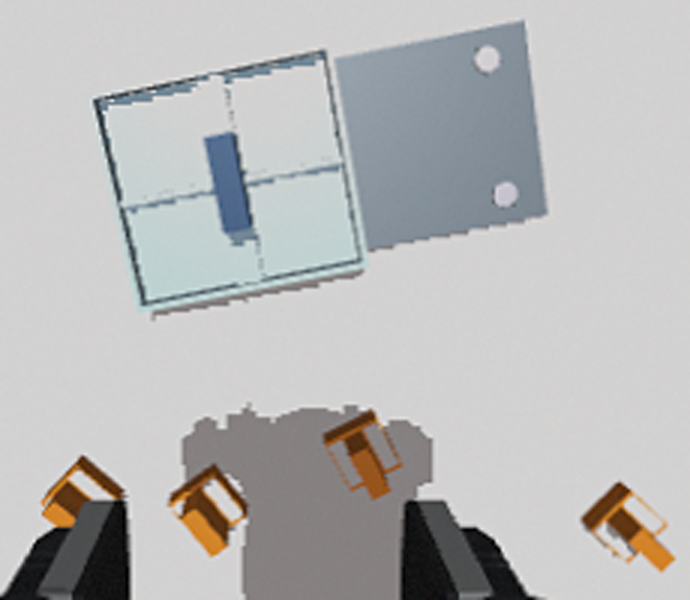

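Run:
```python
from h import *
import pickle
c=pickle.load(open('w5.pkl','rb'))
b=[px2w(c,((x+.5)/3-.5+170,(y+.5)/3-.5+60),.038)[:2] for x,y in [(94,98),(325,51),(366,268),(138,308)]]
xd=b[0]+b[3]-b[1]-b[2];ctr=np.mean(b,0)
print(ctr,np.arctan2(xd[1],xd[0])-BY,np.linalg.norm(xd)/2,'rel',(ctr-HM)@U,(ctr-HM)@V)
pl=[px2w(c,((x+.5)/3-.5+170,(y+.5)/3-.5+60),.068)[:2] for x,y in [(205,139),(233,132),(252,228),(225,234)]];print((np.mean(pl,0)-HM)@U,(np.mean(pl,0)-HM)@V)
```

```text
[0.62027408 0.03596416] -0.012522209964608066 0.10512635832220232 rel 0.0008940482194086919 -0.0004532085776172371
0.00025611643582701524 -0.0010503725875663302
```

```bash
cat > fr.py <<'E'
from h import *
import sys
np.set_printoptions(precision=4,suppress=True)
CT={1:(.4579,.1184,-2.283),2:(.4539,.0503,-2.5066),3:(.4843,-.0304,-2.6196),4:(.4439,-.1748,-2.40)}
TR=np.array([.620,.0358]);TY=1.76
def orange(c):
    h=cv2.cvtColor(c['image'],cv2.COLOR_BGR2HSV)
    m=cv2.inRange(h,(3,140,50),(25,255,255))
    return cv2.connectedComponentsWithStats(m)
def check(x,y,c):
    n,l,st,ce=orange(c); pu=(w2px(c,[x,y,.044])+w2px(c,[x,y,.016]))/2
    k=[i for i in range(1,n) if st[i,4]>60]
    if not k: return pu,None
    i=min(k,key=lambda i:np.linalg.norm(ce[i]-pu)); return pu,ce[i],st[i,4]
def fresh(i,bx,by,xyw=None):
    x,y,w=xyw or CT[i]
    yaw=best_yaw([x,y,.2],w); r.move_to([x,y,.2],[PI,0,yaw])
    claw.move_gripper(.05)
    c=cap('wrist');k=check(x,y,c);print(i,k)
    if k[1] is None or np.linalg.norm(k[0]-k[1])>18: cv2.imwrite('pics/bad%d.png'%i,c['image']); print('OFF');return False
    if pick(x,y,w,0,hi=.16)<.006: print('MISS');return False
    d=np.array([[np.cos(TY),-np.sin(TY)],[np.sin(TY),np.cos(TY)]])
    p=TR+d@np.array([bx,by])
    yaw=best_yaw([*p,.16],TY); r.move_to([*p,.16],[PI,0,yaw])
    g=readout.get_state()['finger_gap']
    if g<.006: print('LOST');return False
    r.line_to([*p,.075],max_speed=.15); f0=readout.get_state()['contact_force'][2]
    for z in (.055,.049,.047,.0455):
        r.line_to([*p,z],max_speed=.05); f=readout.get_state()['contact_force'][2]-f0
        if f>5: break
    claw.move_gripper(.03); r.line_to([*p,.16],max_speed=.2)
    s=readout.get_state();print('placed',i,'z',z,'f',f,'gap',g,'t',s['time']);return True
E
python3 - <<'E'
from fr import *
fresh(3,-.029,.025)
c=cap('wrist','w6.png')
E
```

```text
3 (array([257.8641, 175.3542]), array([258.414 , 171.5191]), np.int32(314))
gap 0.009283855691707152 0.009107122398083358 t 41.6167
placed 3 z 0.0455 f 0.9247493121040524 gap 0.009390287407889568 t 45.7917
```

View pics/w6.png

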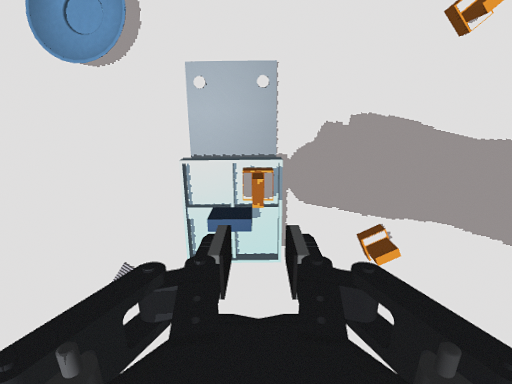

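The first fresh cartridge stands in its bay at (257,187). On to the others.

Run:
```python
from fr import *
fresh(2,.029,.025) and fresh(1,.029,-.025) and fresh(4,-.029,-.025)
r.move_to([.56,.02,.28],[PI,0,0])
c=cap('wrist'); cv2.imwrite('pics/w7.png',c['image'][40:280,100:420])
```

```text
2 (array([258.0346, 175.4303]), array([258.9812, 171.7712]), np.int32(319))
gap 0.009288327191814437 0.009169632209598969 t 50.4667
placed 2 z 0.0455 f 1.0085037925186555 gap 0.009277260178388693 t 54.6083
1 (array([258.237 , 175.4887]), array([258.9649, 172.2684]), np.int32(313))
gap 0.009395165540351596 0.009232733556453146 t 59.0917
placed 1 z 0.0455 f 0.5403830142924217 gap 0.009243678049636252 t 63.1667
4 (array([257.878, 174.994]), array([247.9608, 146.6503]), np.int32(306))
OFF
```

View pics/w7.png

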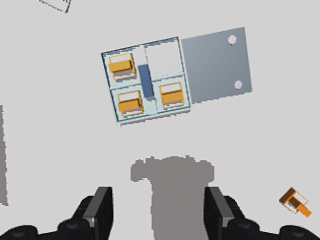

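Three are placed, but #4 was knocked and now sits at about (295,203) in this crop. I'll locate it again with image code.

```bash
cat >> fr.py <<'E'
def fintop(c,near):
    s=5;im=cv2.resize(c['image'],None,fx=s,fy=s,interpolation=cv2.INTER_CUBIC)
    h=cv2.cvtColor(im,cv2.COLOR_BGR2HSV); m=cv2.inRange(h,(3,120,140),(28,255,255))
    m=cv2.morphologyEx(m,cv2.MORPH_OPEN,np.ones((17,17)))
    n,l,st,ce=cv2.connectedComponentsWithStats(m)
    pu=w2px(c,near)*s; k=[i for i in range(1,n) if st[i,4]>500]
    i=min(k,key=lambda i:np.linalg.norm(ce[i]-pu))
    pts=cv2.findContours((l==i).astype(np.uint8),0,1)[0][0][:,0]
    W=np.array([px2w(c,(q+.5)/s-.5,.044)[:2] for q in pts]).astype(np.float32)
    (cx,cy),(a,b),_=R=cv2.minAreaRect(W*1000); bx=cv2.boxPoints(R)
    e=[bx[1]-bx[0],bx[2]-bx[1]]; d=max(e,key=np.linalg.norm)
    return cx/1e3,cy/1e3,np.arctan2(d[1],d[0]),sorted((a,b))
E
python3 - <<'E'
from fr import *
import pickle
c=pickle.load(open('w1.pkl','rb'))
for i in CT: print(i,CT[i],fintop(c,[*CT[i][:2],.044]))
x,y,w=CT[4]
for k in range(2):
    r.move_to([x-.0,y,.2],[PI,0,best_yaw([x,y,.2],w)])
    c=cap('wrist'); q=fintop(c,[x,y,.044]);print(q,check(q[0],q[1],c)); x,y,w=q[:3]
print(readout.get_state()['time'])
E
```

```text
1 (0.4579, 0.1184, -2.283) (0.45788442993164064, 0.11864259338378906, np.float32(0.81013936), [10.066376686096191, 26.259748458862305])
2 (0.4539, 0.0503, -2.5066) (0.45340679931640626, 0.051112213134765626, np.float32(0.6395778), [10.22453498840332, 26.56708335876465])
3 (0.4843, -0.0304, -2.6196) (0.4835665588378906, -0.029884124755859377, np.float32(0.46823183), [8.99446964263916, 24.290536880493164])
4 (0.4439, -0.1748, -2.4) (0.4419226989746094, -0.17404690551757812, np.float32(0.756948), [11.946772575378418, 26.049312591552734])
(0.4288274230957031, -0.20318585205078124, np.float32(0.8944692), [9.872269630432129, 25.263471603393555]) (array([248.5269, 148.686 ]), array([248.3279, 146.8852]), np.int32(305))
(0.4289410095214844, -0.20355378723144532, np.float32(0.8964031), [10.26208209991455, 25.495006561279297]) (array([257.9393, 175.2657]), array([258.0293, 173.0163]), np.int32(307))
68.6917
```

Run:
```python
from fr import *
fresh(4,-.029,-.025,(.4289,-.2035,.896))
r.move_to([.56,.10,.28],[PI,0,0])
c=cap('wrist');t=cap('top');s=cap('scene')
A=cv2.resize(c['image'],(600,450))[:400]
B=cv2.resize(t['image'][165:265,110:330],(440,200));C=cv2.resize(s['image'][90:190,190:390],(360,180))
m=np.zeros((600,800,3),np.uint8);m[:400,:600]=A;m[400:600,:440]=B;m[400:580,440:]=C
cv2.imwrite('pics/w8.png',m)
```

```text
4 (array([258.0221, 175.2301]), array([257.9805, 172.9708]), np.int32(308))
gap 0.009116425463049523 0.009093176734939371 t 72.3167
placed 4 z 0.0455 f -0.34450659688499163 gap 0.0088865809776164 t 76.5917
```

View pics/w8.png

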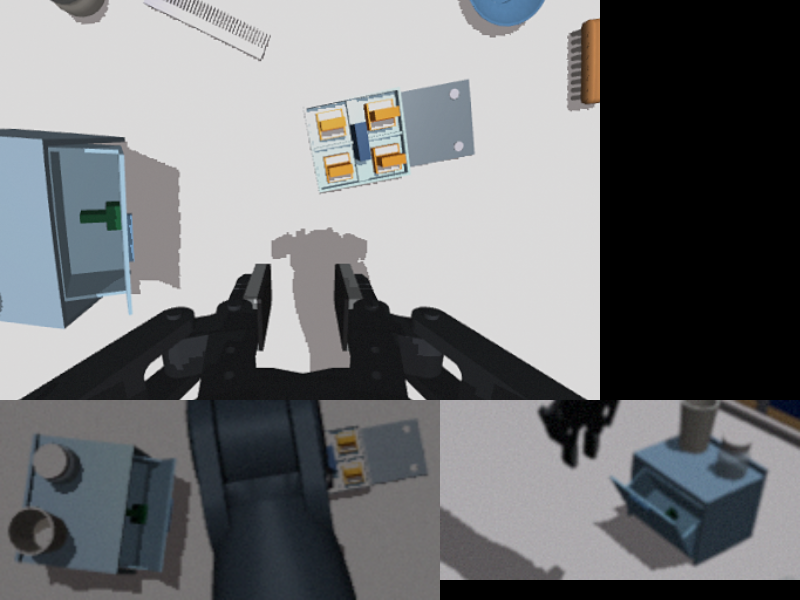

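All four oranges stand in the bays: (332,123), (382,113), (338,167) and (388,157). Green lies in the pocket at (100,215). Now I'll push the drawer shut under force control.

Run:
```python
from h import *
np.set_printoptions(precision=3,suppress=True)
P=lambda hx,z:[*(HO+hx*HX),z]
r.move_to(P(-.19,.25),[PI,0,best_yaw(P(-.19,.25),HY)])
claw.move_gripper(0)
r.line_to(P(-.19,.100),max_speed=.15)
f0=np.array(readout.get_state()['contact_force'])
r.line_to(P(-.155,.100),max_speed=.08)
for hx in list(np.arange(-.150,-.092,.005))+list(np.arange(-.092,-.07,.001)):
    r.line_to(P(hx,.100),max_speed=.04); r.wait(.05)
    f=(np.array(readout.get_state()['contact_force'])-f0)[:2]@HX
    print(round(hx,3),round(f,2))
    if f<-8: break
r.wait(.3)
s=readout.get_state();print('at',(np.array(s['tcp_pos'])[:2]-HO)@HX,s['time'])
cv2.imwrite('pics/x.png',cap('top')['image'])
```

```text
-0.15 -0.25
-0.145 0.83
-0.14 0.78
-0.135 0.65
-0.13 -0.38
-0.125 1.88
-0.12 0.8
-0.115 0.72
-0.11 -0.73
-0.105 0.9
-0.1 0.47
-0.095 1.4
-0.092 1.26
-0.091 0.35
-0.09 0.12
-0.089 -0.26
-0.088 0.04
-0.087 0.08
-0.086 -0.04
-0.085 1.16
-0.084 -1.0
-0.083 -5.1
-0.082 -9.41
at -0.08362408383419921 89.1667
```

Run:
```python
from h import *
import pickle
P=lambda hx,z:[*(HO+hx*HX),z]
r.line_to(P(-.15,.100),max_speed=.1); r.line_to(P(-.17,.25),max_speed=.15)
r.move_to([.35,-.2,.35],[PI,0,best_yaw([.35,-.2,.35],0)])
r.wait(.3)
c0=pickle.load(open('top0.pkl','rb'));c=cap('top');w=readout.get_state();print(w['time'],w['contact_force'])
for yy in (-.05,0,.05):
  for cc in (c0,c):
    o=[]
    for hx in np.arange(-.14,-.05,.005):
        u,v=w2px(cc,[*(HO+hx*HX+yy*HYv),.135]).round().astype(int); o.append(tuple(int(q) for q in cc['image'][v-1:v+2,u-1:u+2].mean((0,1))[[0,2]]))
    print(yy,o)
# tray fins
m=cv2.inRange(cv2.cvtColor(c['image'],cv2.COLOR_BGR2HSV),(8,120,60),(28,255,255))
n,l,st,ce=cv2.connectedComponentsWithStats(m)
for i in range(1,n):
    p=px2w(c,ce[i],.06)[:2]-HM
    if st[i,4]>15 and np.linalg.norm(p)<.1: print(st[i,4],p@U,p@V)
```

```text
93.3167 [ 0.40043332 -0.23683159 -0.41230332]
-0.05 [(63, 58), (76, 54), (69, 48), (63, 43), (64, 43), (64, 43), (63, 43), (51, 33), (43, 28), (44, 30), (51, 35), (51, 35), (52, 36), (64, 47), (79, 62), (99, 80), (98, 80), (98, 81)]
-0.05 [(103, 106), (104, 106), (104, 105), (103, 105), (104, 106), (104, 106), (77, 80), (53, 56), (46, 47), (25, 20), (22, 14), (22, 14), (25, 17), (57, 46), (81, 65), (103, 83), (102, 83), (102, 83)]
0 [(59, 47), (76, 51), (65, 44), (64, 43), (62, 42), (65, 45), (64, 44), (59, 40), (44, 30), (45, 30), (52, 35), (53, 36), (52, 35), (58, 42), (92, 74), (98, 79), (97, 78), (98, 79)]
0 [(102, 103), (103, 104), (103, 105), (103, 106), (101, 104), (92, 95), (76, 79), (53, 57), (39, 36), (28, 23), (23, 17), (39, 25), (60, 39), (76, 53), (97, 77), (102, 81), (104, 83), (104, 83)]
0.05 [(59, 58), (77, 55), (66, 45), (65, 45), (64, 43), (64, 43), (63, 43), (57, 39), (41, 28), (49, 33), (52, 34), (53, 36), (52, 35), (56, 40), (85, 66), (98, 77), (98, 77), (97, 76)]
0.05 [(102, 105), (102, 105), (103, 105), (103, 106), (102, 105), (79, 82), (53, 57), (53, 57), (40, 40), (23, 16), (22, 15), (21, 15), (32, 24), (46, 37), (89, 70), (103, 80), (103, 81), (103, 81)]
31 -0.03102726685344508 -0.023862530984547166
32 0.027244046047987795 -0.02411616245331398
33 -0.029109283673972624 0.026820468913091946
32 0.026419450144073924 0.026262422109068376
```

```bash
python3 -c "
from h import *
print(job_done())"
```

```text
the job is handed in; nothing more can be done
None
```

The job is handed in, with no verdict shown: the tray is wedged with all four orange cartridges standing in its bays, the one green cartridge is in the drawer, and the drawer is shut judging by the firm push stop and the last top-camera pixels.

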